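Line up a repaired sake set by size on the drying board

ROBOT

A 6-joint arm with a two-finger parallel gripper is mounted at the origin on the work surface. World frame = base frame: x ahead of the robot, y to its left, z up, the work surface at z = 0. Lengths are in mm, angles in rad, forces in N, time in s.
With the tool pointing down it reaches from about 350 to 975 mm from the base axis. Payload 7.1 kg.
Tool frame: the origin (TCP) lies on the front face of the gripper's body, between the roots of the fingers; the fingertips stand 80 mm ahead of it and the grasp point (between the pads) lies 61 mm ahead of it (env.tips_ahead is the distance from the TCP to the fingertips, in mm); z points along the fingers, y is the line along which they close (so a half turn about z gives the same grasp; the last joint's range is limited). The gripper opens to 88 mm and grips with 3 to 60 N. Pads are 20 mm wide; open, the fingers measure 115 mm over their backs; the gripper's body (75 mm by 178 mm) begins 61 mm behind the grasp point.
Start: joints at [1.215, 0.423, 1.63, -0, 1.089, -0.019], TCP at [206.511, 589.88, 302.675] pointing down, gripper open.
Joint ranges: [-3, 3], [-0.9, 2.11], [0.09, 2.58], [-1.31, 4.45], [0.11, 2.69], [-2.54, 2.54]. Speed limits (rad/s): [2.39, 2.39, 3.01, 3.14, 3.14, 3.14].

INTERFACE

Orientations are given as a unit quaternion [x, y, z, w].
In Python, from station import env, set_gripper, viewer, workorder gives the robot as it stands. Calls block until the motion is done:
- env.reach(position, orientation): joint-space move of the TCP to a pose.
- env.move_l(position, rot=None, rate=150, f_stop=None): straight line of the TCP; rot=None keeps the orientation; rate is the mean speed in mm/s. With f_stop (N) it stops when the force on the tool has changed by that much, and returns True; else False.
- env.move_joints(angles): joint-space move.
- set_gripper(opening): finger opening in mm; the grip force is fixed at half the most; returns when the fingers have stopped.
- env.hold(seconds).
- env.ik(position, orientation): joint angles nearest the present ones, or None.
- env.read_state(): the state.
- viewer.camera(name): name is "scene" or "top"; returns the picture (400x640x3 uint8, blue, green, red); there is no depth.
- viewer.camera_params(name): a dict with "fx", "fy", "cx", "cy" (pixels), "dist" ([k1, k2, p1, p2, k3] as OpenCV has them; the pictures are not rectified), "pose" (4x4, takes a point from camera to world coordinates). Camera axes: x right, y up, looking along -z (the intrinsics and any distortion apply to the point x, -y, -z); pixel columns grow to the right and rows downward; lengths in mm; the calibration is good to about 2 mm. A picture is of the moment at which its call begins. camera_params takes no time and is no camera call.
A pose or a line that the arm cannot do raises env.IKError and nothing moves.
- workorder.sign_off(): hands the job in; it is judged then, once.
The state is a dict: "time_s": time; "qpos": joint angles; "dq": joint speeds; "tau": joint torques, N m; "tool_pos": TCP position; "orientation": TCP orientation; "force": force on the tool from outside, world axes, zero at the start; "wrist_torque": the same for the moment, N m; "width": finger opening in mm; "grip_force": force on a finger pad.
Only numpy, scipy, OpenCV 4.12 (cv2) and the standard library are available. Lean on these libraries where they do the work, as an engineer would, in place of code of your own. Each camera call takes 0.05 s, during which the arm holds its last target. There are 200 camera calls.

TASK

The four mended sake cups on the bench are ready to cure. Stand them upright on the cork pads of the drying board in order of size, one centred on each pad: the largest on the pad next to the flask, then the next smaller, down to the smallest on the pad beside the hygrometer. Set them down without dropping or tipping any, and leave the flask and the hygrometer where they are.

Things in the scene. Friction and masses are not known exactly. Their poses are not given: they have to be found in the camera images.
- cup_60_center (a point): The largest of four sake cups of one set: open white ceramic cup with gold-filled cracks, 60 mm high, 60 mm across, straight-sided from 11 mm above the foot to the rim, wall 3 mm, loose, about 150 g. At the start it stands on the table in front of the board, among other small jars. This point: the cup's centre, 30 mm above its underside; z up its axis.
- cup_51_center (a point): The second largest of four sake cups of one set: open white ceramic cup with gold-filled cracks, 51 mm high, 51 mm across, straight-sided from 11 mm above the foot to the rim, wall 3 mm, loose, about 100 g. At the start it stands on the table in front of the board, among other small jars. This point: the cup's centre, 25.5 mm above its underside; z up its axis.
- cup_43_center (a point): The second smallest of four sake cups of one set: open white ceramic cup with gold-filled cracks, 43 mm high, 43 mm across, straight-sided from 11 mm above the foot to the rim, wall 3 mm, loose, about 70 g. At the start it stands on the table in front of the board, among other small jars. This point: the cup's centre, 21.5 mm above its underside; z up its axis.
- cup_35_center (a point): The smallest of four sake cups of one set: open white ceramic cup with gold-filled cracks, 35 mm high, 35 mm across, straight-sided from 11 mm above the foot to the rim, wall 3 mm, loose, about 45 g. At the start it stands on the table in front of the board, among other small jars. This point: the cup's centre, 17.5 mm above its underside; z up its axis.
- pad_1: Round cork pad, 68 mm across, 4 mm thick, fixed on the dark wooden drying board (570 x 90 x 18 mm, flat on the table). Four like pads make a straight row along the board, pad_1 to pad_4 in order, 90 mm apart; this one is at one end. Origin: centre of its underside, 18 mm above the table (its top: 22 mm); y along the row towards pad_1, x across it away from the robot.
- pad_2: Round cork pad, 68 mm across, 4 mm thick, fixed on the dark wooden drying board (570 x 90 x 18 mm, flat on the table). Four like pads make a straight row along the board, pad_1 to pad_4 in order, 90 mm apart; this one is an inner one. Origin: centre of its underside, 18 mm above the table (its top: 22 mm); y along the row towards pad_1, x across it away from the robot.
- pad_3: Round cork pad, 68 mm across, 4 mm thick, fixed on the dark wooden drying board (570 x 90 x 18 mm, flat on the table). Four like pads make a straight row along the board, pad_1 to pad_4 in order, 90 mm apart; this one is an inner one. Origin: centre of its underside, 18 mm above the table (its top: 22 mm); y along the row towards pad_1, x across it away from the robot.
- pad_4: Round cork pad, 68 mm across, 4 mm thick, fixed on the dark wooden drying board (570 x 90 x 18 mm, flat on the table). Four like pads make a straight row along the board, pad_1 to pad_4 in order, 90 mm apart; this one is at the other end. Origin: centre of its underside, 18 mm above the table (its top: 22 mm); y along the row towards pad_1, x across it away from the robot.
- flask_center (a point): White ceramic sake flask of the same set, round, 112 mm high, 68 mm across, with a narrow neck and a flared lip, loose, standing on the board 102 mm beyond the end pad, at either the pad_1 end or the pad_4 end. This point is its centre, 56 mm above its underside. It is not to be moved.
- hygrometer: Round dial hygrometer lying face up on the board, at the other end from the flask, 102 mm beyond the end pad: dark case with brass rim and white dial, 64 mm across, 23 mm high, loose. Origin: centre of its underside. It is not to be moved.
Things that resemble listed ones, but are neither listed nor needed, are in the scene too. What is shaped like the part that bears cup_43_center but purple is not meant.

How it is judged (in metres and radians):
At the end, for the whole second after the job is handed in: Each cup upright (0.1 rad), at rest, released, its axis within 12 mm of its pad's centre: largest on the pad next to the flask, then falling in size to the smallest next to the hygrometer. Flask upright; flask and hygrometer within 15 mm of where they were (((horizontal distance between flask_center and pad_1 below 0.14 m and horizontal distance between cup_60_center and pad_1 below 0.012 m and horizontal distance between cup_51_center and pad_2 below 0.012 m and horizontal distance between cup_43_center and pad_3 below 0.012 m and horizontal distance between cup_35_center and pad_4 below 0.012 m) or (horizontal distance between flask_center and pad_4 below 0.14 m and horizontal distance between cup_60_center and pad_4 below 0.012 m and horizontal distance between cup_51_center and pad_3 below 0.012 m and horizontal distance between cup_43_center and pad_2 below 0.012 m and horizontal distance between cup_35_center and pad_1 below 0.012 m)) and angle between each of cup_60_center, cup_51_center, cup_43_center, cup_35_center, flask_center's own z axis and vertical below 0.1 rad and height (world z) of cup_60_center between 0.048 and 0.056 m and linear speed of each of cup_60, cup_51, cup_43, cup_35 below 0.01 m/s and angular speed of each of cup_60, cup_51, cup_43, cup_35 below 0.1 rad/s and height (world z) of cup_51_center between 0.0435 and 0.0515 m and height (world z) of cup_43_center between 0.0395 and 0.0475 m and height (world z) of cup_35_center between 0.0355 and 0.0435 m and distance of each of flask_center, hygrometer from where it was at the start of the episode below 0.015 m); the robot touches nothing.
It fails at once if a cup is tipped over (angle between any of cup_60_center, cup_51_center, cup_43_center, cup_35_center's own z axis and vertical above 0.6 rad).
It fails at once if a cup is dropped (falls free at over 0.5 m/s: from more than about 13 mm) ((linear speed of cup_60 above 0.5 m/s and contact force between the fingers and cup_60 below 0.02 N) or (linear speed of cup_51 above 0.5 m/s and contact force between the fingers and cup_51 below 0.02 N) or (linear speed of cup_43 above 0.5 m/s and contact force between the fingers and cup_43 below 0.02 N) or (linear speed of cup_35 above 0.5 m/s and contact force between the fingers and cup_35 below 0.02 N)).
It also fails if it takes over 109 s, if anything falls off the work surface, if the arm or the gripper's body presses on something with over 40 N, if the wrist force passes 120 N, or if a joint passes its speed limit or range.

## Working session

There is one attempt and no reset: what is moved stays moved. The work goes in short steps, each a Python script; the robot and the scene stay as the last script left them, time stands still between calls to the robot, and variables do not carry over. Pictures are saved under pics/ and viewed, at most 14 in all, crops included, and the job is handed in when it is done.

```bash
mkdir -p pics; python3 - <<'E'
from station import env, set_gripper, viewer, workorder
import cv2
for n in("scene","top"):
    cv2.imwrite(f"pics/{n}0.png",viewer.camera(n)); print(viewer.camera_params(n))
print(env.read_state())
E
```

```text
{'fx': 403.62417312735124, 'fy': 403.62417312735124, 'cx': 314.9072177604794, 'cy': 199.03966547411778, 'dist': array([-0.04837297,  0.        ,  0.        ,  0.        ,  0.        ]), 'pose': array([[ 5.58103182e-01, -4.73993444e-01,  6.81066115e-01,
         1.18504934e+03],
       [ 8.29731483e-01,  3.26858725e-01, -4.52447832e-01,
        -3.98262186e+02],
       [-8.15509539e-03,  8.17614572e-01,  5.75708177e-01,
         6.19710774e+02],
       [ 0.00000000e+00,  0.00000000e+00,  0.00000000e+00,
         1.00000000e+00]])}
{'fx': 406.33012402692225, 'fy': 406.33012402692225, 'cx': 316.60700534135464, 'cy': 201.58829055864678, 'dist': array([-0.08741111,  0.        ,  0.        ,  0.        ,  0.        ]), 'pose': array([[-4.53672854e-03,  9.92210712e-01, -1.24488233e-01,
         4.20002047e+02],
       [-9.99977929e-01, -3.89711921e-03,  5.38095017e-03,
         1.52258968e+01],
       [ 4.85389091e-03,  1.24509898e-01,  9.92206493e-01,
         9.86758193e+02],
       [ 0.00000000e+00,  0.00000000e+00,  0.00000000e+00,
         1.00000000e+00]])}
{'time_s': 0.1, 'qpos': array([ 1.21501173e+00,  4.23755148e-01,  1.63057902e+00, -1.38087129e-05,
        1.08859280e+00, -1.90282062e-02]), 'dq': array([-0.00090435, -0.00272776, -0.00299747,  0.00010667, -0.000139  ,
        0.00110382]), 'tau': array([ 4.44158413e-04, -5.45614314e+01, -2.74323857e+01,  6.45588362e-02,
        1.88683852e-02, -3.96240625e-05]), 'tool_pos': array([206.38117234, 589.54389288, 301.99872315]), 'orientation': array([ 1.67580505e-01,  9.85858169e-01, -6.56612434e-04, -1.18290569e-04]), 'force': array([0.70170993, 0.01860375, 0.14643186]), 'wrist_torque': array([ 0.03715597, -0.01699055,  0.05222674]), 'grip_force': 0.0, 'width': 87.78084730929484}
```

View pics/top0.png

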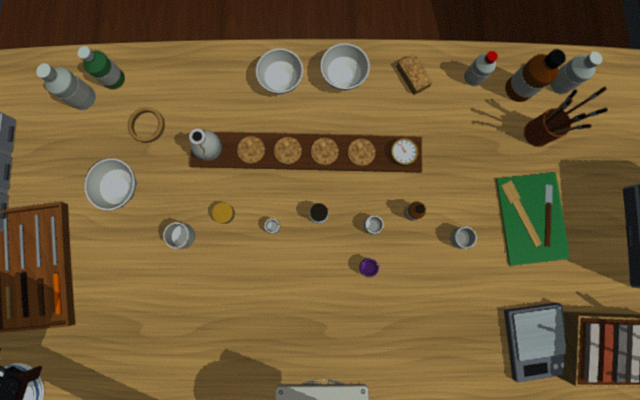

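View pics/scene0.png

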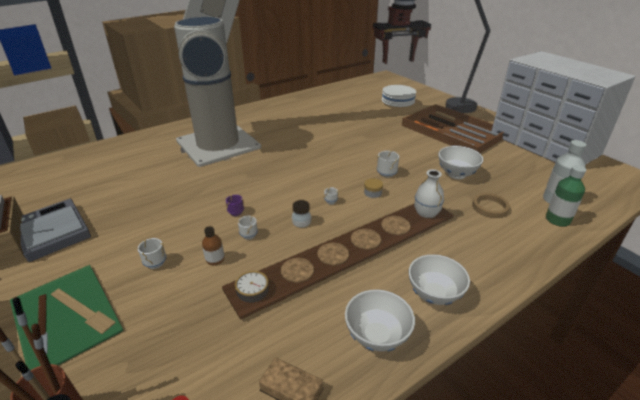

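The top view shows the flask at (204,146), pads at (251,150), (288,151), (325,151) and (362,152), and the hygrometer at (404,152). The white cups are at (178,236), (272,226), (374,225) and (464,238); the purple decoy is at (369,267). Next I'll view enlarged crops.

```bash
python3 - <<'E'
import cv2,numpy as np
a=cv2.imread("pics/top0.png")
f=lambda r,c:cv2.resize(a[r:r+50,c:c+50],None,fx=8,fy=8,interpolation=cv2.INTER_CUBIC)
m=np.vstack([np.hstack([f(210,150),f(200,248)]),np.hstack([f(200,350),f(212,440)])])
m=cv2.resize(m,(600,600)); m=cv2.convertScaleAbs(m,alpha=1.4)
for i in range(0,600,60): cv2.line(m,(i,0),(i,599),(0,255,255) if i%300==0 else (120,160,0),1);cv2.line(m,(0,i),(599,i),(0,255,255) if i%300==0 else(120,160,0),1)
cv2.imwrite("pics/c1.png",m)
m=cv2.resize(a[125:180,185:425],None,fx=3.33,fy=3.33,interpolation=cv2.INTER_CUBIC)
cv2.imwrite("pics/c2.png",m)
E
```

```text
(no output)
```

View pics/c1.png

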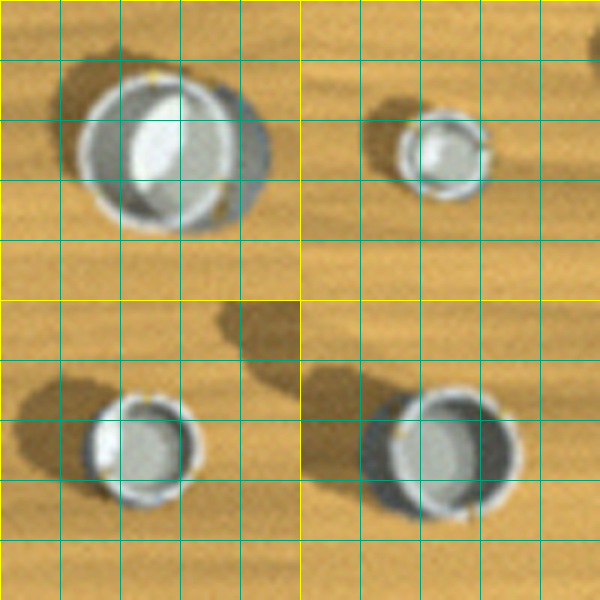

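View pics/c2.png

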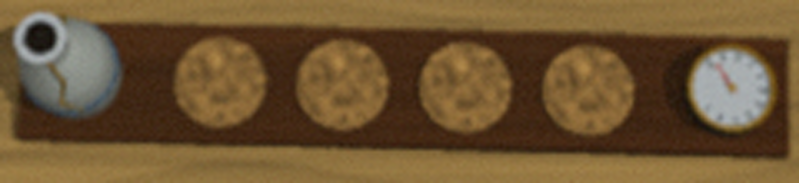

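The enlarged crops give rim centres and pad centres. Next: localise, then pick up and place the largest cup.

```bash
cat > h.py <<'E'
from station import env, set_gripper, viewer, workorder
import numpy as np, cv2
def loc(u,v,z,cam="top"):
    p=viewer.camera_params(cam)
    K=np.array([[p["fx"],0,p["cx"]],[0,p["fy"],p["cy"]],[0,0,1]])
    x,y=cv2.undistortPoints(np.array([[[u,v]]],float),K,p["dist"])[0,0]
    d=p["pose"][:3,:3]@[x,-y,-1]; o=p["pose"][:3,3]
    return (o+d*(z-o[2])/d[2])[:2]
cups={60:loc(175.6,234.7,60),51:loc(465.5,236.8,51),43:loc(374.1,224.2,43),35:loc(271.4,225.1,35)}
P=np.array([loc(*q,22) for q in[(250.7,149.3),(287.2,149.9),(324.3,150.5),(361.1,151.4)]])
k=np.arange(4)-1.5; d=k@P/5; d*=90/np.linalg.norm(d)
pads=dict(zip([60,51,43,35],P.mean(0)+k[:,None]*d))
tip={60:15,51:12,43:10,35:6}
s=2**-.5
def quat():
    best=None
    for q in([s,s,0,0],[s,-s,0,0]):
        j=env.ik([450,0,250],q)
        if j is not None and (best is None or abs(j[5])<abs(best[1])): best=(q,j[5])
    return best[0]
def log(m):
    t=env.read_state(); print(m,round(t["time_s"],1),t["tool_pos"].round(1),round(t["width"],1),round(t["grip_force"],1),t["force"].round(1))
def do(c,q):
    (x,y),z=cups[c],tip[c]+80
    env.reach([x,y,z+110],q); env.move_l([x,y,z],rate=120); set_gripper(c-8); log(f"{c} gripped")
    env.move_l([x,y,z+110],rate=150); log("lifted")
    x,y=pads[c]
    env.reach([x,y,z+110],q); env.move_l([x,y,z+28],rate=120); env.hold(.2)
    r=env.move_l([x,y,z+21],rate=15,f_stop=4); log(f"down {r}")
    set_gripper(min(88,c+22)); env.hold(.2); env.move_l([x,y,z+132],rate=120); log("released")
E
python3 - <<'E'
from h import *
for c in cups: print(c,cups[c].round(1),pads[c].round(1))
print(P.round(1).tolist())
q=quat(); print(q)
for c in cups:
  for p in(cups[c],pads[c]):
    j=env.ik([*p,tip[c]+80],q); print(None if j is None else j.round(2))
do(60,q)
cv2.imwrite("pics/t1.png",viewer.camera("scene"))
E
```

```text
60 [460.9 334.5] [670.3 170.7]
51 [ 453.4 -336.3] [668.2  80.7]
43 [ 484.8 -123.7] [666.1  -9.3]
35 [484.2 116.4] [664.1 -99.2]
[[670.2, 170.2], [668.2, 81.0], [666.4, -9.3], [663.9, -99.0]]
[0.7071067811865476, 0.7071067811865476, 0, 0]
[ 0.61  0.65  1.85 -0.    0.64  0.61]
[ 0.23  0.77  1.56 -0.    0.81  0.23]
[-0.66  0.65  1.86 -0.    0.63 -0.66]
[ 0.1   0.76  1.6  -0.    0.78  0.1 ]
[-0.27  0.6   2.   -0.    0.54 -0.27]
[-0.03  0.75  1.62 -0.    0.77 -0.03]
[ 0.21  0.61  2.01 -0.    0.52  0.21]
[-0.17  0.77  1.61 -0.    0.77 -0.17]
60 gripped 3.1 [460.9 334.5  95.3] 59.0 30.0 [-1.2 -0.2  4.8]
lifted 4.0 [460.4 334.1 204.2] 59.5 30.0 [-0.6 -0.6 -2.8]
down True 6.5 [670.4 170.7 117.3] 59.1 30.0 [-0.2  0.5  4.6]
released 8.3 [669.8 170.6 226.1] 81.8 0.0 [-0.1 -0.5  0.8]
```

View pics/t1.png

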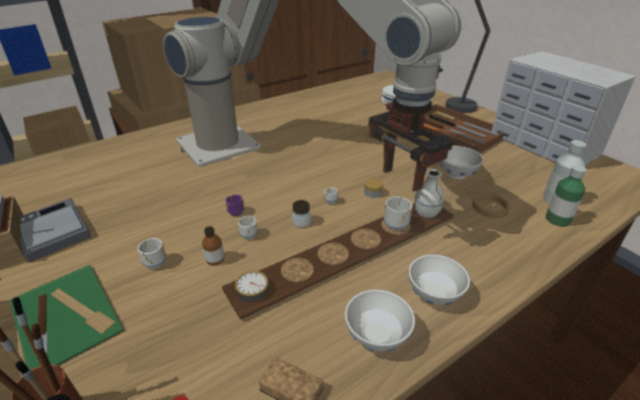

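The largest cup stands upright and centred on its pad at (397,212), with the flask untouched. On to the other three.

```bash
python3 - <<'E'
from h import *
q=quat()
for c in(51,43,35): do(c,q)
x,y=pads[35]; env.reach([400,-350,300],q)
cv2.imwrite("pics/t2.png",cv2.resize(viewer.camera("top")[110:260,150:470],None,fx=2.5,fy=2.5,interpolation=cv2.INTER_CUBIC))
cv2.imwrite("pics/s2.png",viewer.camera("scene"));log("")
E
```

```text
51 gripped 12.0 [ 453.4 -336.4   92.2] 50.4 30.0 [-0.9  0.4  4.6]
lifted 12.9 [ 453.  -336.   201.3] 50.5 30.0 [ 0.1 -0.1 -1.3]
down True 16.1 [668.3  80.7 114.3] 50.3 30.0 [-1.4  1.1  4.9]
released 17.9 [667.7  80.7 223.1] 73.1 0.0 [ 0.1 -0.6 -0.1]
43 gripped 20.6 [ 484.9 -123.7   90.3] 42.9 30.0 [-1.  -0.1  4.4]
lifted 21.5 [ 484.3 -123.5  199.4] 43.0 30.0 [ 0.1  0.9 -0.6]
down True 23.8 [666.2  -9.3 112.3] 43.0 30.0 [-0.6  0.1  5. ]
released 25.7 [665.6  -9.2 221.1] 65.1 0.0 [-1.4 -0.9  0.2]
35 gripped 28.2 [484.3 116.4  86.2] 34.8 30.0 [-0.4 -0.8  5.1]
lifted 29.1 [483.8 116.2 195.4] 34.7 30.0 [-1.3  0.8 -0.4]
down True 31.6 [664.1 -99.3 108.3] 34.6 30.0 [-0.4  0.2  4.8]
released 33.5 [663.6 -99.2 217.1] 56.7 0.0 [-1.  -0.3 -0.2]
 34.9 [ 400.9 -349.5  299.7] 57.5 0.0 [ 0.4  0.8 -0.4]
```

View pics/t2.png

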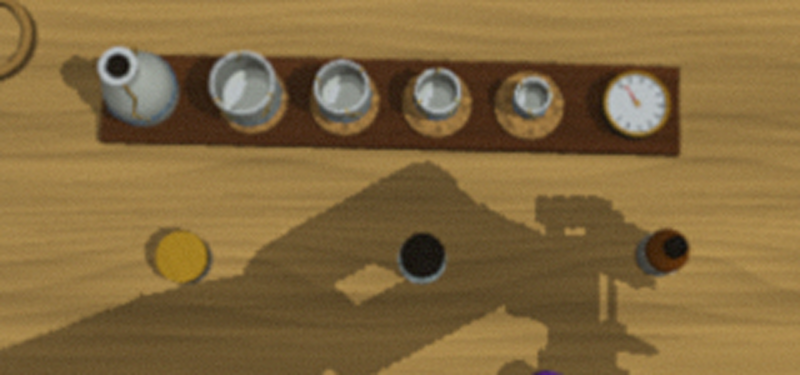

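View pics/s2.png

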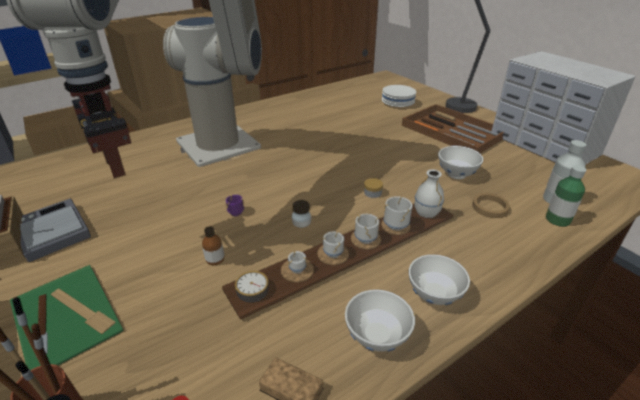

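All four cups stand upright on their pads. Their rims in the crop are at (245,84), (342.5,91), (437.5,93.5) and (532.5,96.5). I'll check the offsets and sign off if they're small.

```bash
python3 - <<'E'
from h import *
ok=True
for c,u,v in((60,245,84),(51,342.5,91),(43,437.5,93.5),(35,532.5,96.5)):
    e=loc(150+u/2.5-.4,110+v/2.5-.4,22+c)-pads[c]; print(c,e.round(1)); ok&=np.linalg.norm(e)<6
if ok: print(workorder.sign_off())
E
```

```text
60 [-1.2 -2.7]
51 [-3.9 -1.7]
43 [-2.4  0.3]
35 [-1.3  0.7]
the job is handed in; nothing more can be done
None
```

All four cups are upright on their pads, largest beside the flask down to smallest beside the hygrometer, each within about 5 mm of its pad's centre by the camera; the job was handed in at about 35 s, and no verdict was returned.

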